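# Set the tube post to station three

## Task

Push the black-knobbed selector lever of the white tube-post console through its H-shaped gate with the fingers: bring it level with the cross channel, across to the right-hand side, then forward, away from the robot, until it is fully home in the third slot (green plate, three dots). Do not run it into the fourth slot (red plate, four dots) on the way, push it gently without gripping it, leave the orange carrier, the mug and the stapler where they are, and finish with the hand clear.

Things in the scene. Friction and masses are not known exactly. Their poses are not given: they have to be found in the camera images.
- console: White tube-post console fixed to the desk, 220 (x) by 260 (y) by 90 mm high, turned up to 0.4 rad about the vertical. Origin: centre of its underside. Its x axis is 'forward' (away from the operator), y 'left', z up. The gate plate is centred on its top. Behind its far side four grey tube stubs under 70 mm high bend down into the desk, within 240 mm of the origin.
- gate (a point): Centre of the steel gate plate (100 x 120 mm), on its upper face 100 mm above the desk; axes as the console's. H-shaped opening: two slots along x, centred at y = +18 (left) and -18 mm (right), 17 mm wide, ending at x = +/-32 mm, joined by a cross channel from x = -10 to +10 mm. The tongues between the slots have flat ends with corners rounded by 4 mm.
- slot3 (a point): Centre of the green plate with three white dots (44 x 48 mm, flat, 92 mm above the desk) that marks the third slot, forward right: 78 mm forward and 32 mm right of the gate's centre. The like plates at the other slot ends: forward left yellow, one dot; near left blue, two dots; near right red, four dots.
- pivot (a point): Fixed point inside the console where the lever's two crossed hinges meet, below the gate's centre, 26 mm above the desk. Axes as the console's.
- knob_mid (a point): Middle of the lever's black knob, on the lever's axis, 155 mm from the pivot (181 mm above the desk when upright); z axis up the lever. The knob is round, 38 mm in diameter from 140 to 168 mm from the pivot, narrowing below that to 22 mm at 128 mm; top at 180 mm. Under it a bare round steel stem, 12 mm in diameter, runs down through the gate.
- gimbal (a joint): Sideways lean of the lever, rad: 0 = middle of the gate, positive = leaning right (towards console -y), negative = left; stops at +/-0.27. About +0.25 (0.21 to 0.27) in the right-hand slots, about -0.25 in the left-hand ones, where it starts. The knob's middle lies 155 mm x sin of it beside the pivot.
- lever (a joint): Fore-and-aft lean, rad: 0 = upright, in the cross channel; positive = forward (console +x); stops at +/-0.33, rigid, fully home in a slot. It can cross only within about +/-0.06 of 0; to about 0.12 the rounded corners lead it in, beyond that the tongues block it. Starts anywhere along the left-hand slots. It stays where it is left: no springs, friction of about 2 N at the knob.
- carrier: Loose orange tube-post carrier standing upright beside the console, 58 mm in diameter, 140 mm high, 0.3 kg. Origin: centre of its underside. Leave alone.
- mug: Loose white mug beside the console, 76 mm in diameter, 90 mm high, with a handle on its y side. Origin: centre of its underside. Leave alone.
- stapler: Loose blue and black stapler on the desk near a front corner of the console, 130 x 34 x 49 mm, long along its x. Origin: centre of its underside. Leave alone.

How it is judged (in metres and radians):
On the way, in this order (a step that is already met when the one before it is completed fails the run):
1. the lever has been brought across to the right-hand side of the gate (value of joint gimbal above 0.17 rad and value of joint lever below 0.2 rad), for 0.05 s.
2. the lever is fully forward in the third slot (value of joint gimbal above 0.17 rad and value of joint lever above 0.28 rad), for 0.2 s.
At the end, for the whole second after the job is handed in: The lever rests in the third slot: leaning right by more than 0.17 rad and forward by more than 0.28 rad (stop at 0.33), at rest; carrier, mug and stapler within 20 mm of where they stood (all of step 2 and velocity of joint lever between -0.05 and 0.05 rad/s and distance of each of carrier, mug, stapler from where it was at the start of the episode below 0.02 m); the robot touches nothing.
It fails at once if the lever is run into the fourth slot (near right, red) (value of joint gimbal above 0.15 rad and value of joint lever below -0.2 rad).
It fails at once if the lever is gripped or shoved hard (more than 35 N from the fingers) (contact force between the fingers and lever above 35 N).
It fails at once if the carrier is moved or lifted (distance of carrier from where it was at the start of the episode above 0.02 m).
It fails at once if the mug is moved or lifted (distance of mug from where it was at the start of the episode above 0.02 m).
It fails at once if the stapler is moved or lifted (distance of stapler from where it was at the start of the episode above 0.02 m).
It also fails if it takes over 72 s, if anything falls off the work surface, if the arm or the gripper's body presses on something with over 40 N, if the wrist force passes 120 N, or if a joint passes its speed limit or range.

## Robot

A 7-joint arm with a two-finger parallel gripper is mounted at the origin on the work surface. World frame = base frame: x ahead of the robot, y to its left, z up, the work surface at z = 0. Lengths are in mm, angles in rad, forces in N, time in s.
With the tool pointing down it reaches from about 400 to 900 mm from the base axis. Payload 5.5 kg.
Tool frame: the origin (TCP) lies midway between the tips of the shut fingers; the grasp point (between the pads) lies 19 mm behind it; z points along the fingers, y is the direction in which the jaws open and shut (so a half turn about z gives the same grasp; the last joint's range is limited). The gripper opens to 85 mm and grips with 20 to 120 N. Pads are 22 mm wide; open, the fingers measure 114 mm over their backs; the gripper's body (76 mm by 85 mm) begins 54 mm behind the grasp point. The pads swing forward as they close: fully open they stand 13 mm farther back than shut.
Start: joints at [1.413, 0.501, -0.427, 1.55, 0.221, 1.138, -0.21], TCP at [265.551, -593.281, 231.31] pointing down, gripper open.
Joint ranges: [-2.88, 2.88], [-0.31, 2.03], [-1.54, 1.56], [0.2, 2.42], [-1.41, 4.55], [0.19, 2.02], [-2.57, 2.57]. Speed limits (rad/s): [2.57, 2.57, 3.14, 3.14, 3.14, 3.14, 3.14].

## Interface

Orientations are given as a rotation vector (axis times angle).
In Python, from workcell import robot gives the robot as it stands. The module is installed in compiled form; this text tells all that it offers.
- The arm moves only by the tool carry_out, never from a script. Its argument "motion" is a list of rows, each a list of 7 numbers: the shift along the tool's x, y, z in m, then the turn, a rotation vector about the tool's x, y, z in degrees, then the closure, from -1 (fully open) to 1 (shut). A call has 1 to 12 rows; each row shifts and turns the commanded pose from where the row before left it, along the tool's axes as they then stand; what a row does not reach is not made up. A row lasts 1/12 s, in which the tool goes at most 41.7 mm and 7.16 degrees, less where a joint would pass 70% of its speed; a pose out of reach is approached as far as the arm can. A call with a gripper value outside its range is refused whole. The fingers move at their own pace and stop on an object; "grip_force" is the grip in N (left out, the last holds). Time passes only in rows, so rows that do not move let the fingers close. It gives the time, the measured TCP pose, the force and the opening at its end, in the units of the state.
- robot.get_obs(): the state, without advancing time (a new reading comes with each control period).
- robot.snapshot(name): name is "scene" or "top" or "wrist"; returns a dict with "frame" (480x640x3 uint8, red, green, blue), "mtx" (3x3 intrinsics, pixels), "rvec" (rotation vector, rad) and "tvec" (3), from world to camera coordinates, as OpenCV has them. Camera axes: x right, y down, z forward; pixel columns grow to the right and rows downward; lengths in mm; the calibration is good to about 2 mm. A picture is of the moment at which its call begins. There is no depth.
- robot.sign_off(): hands the job in, once; it reports no verdict.
The state is a dict: "time": time; "joints": joint angles; "qd": joint speeds; "effort": joint torques, N m; "tcp_pos": TCP position; "eef_rot": TCP orientation; "contact_force": force on the tool from outside, world axes, zero at the start; "wrist_torque": the same for the moment, N m; "grip_width": opening from 0.0 (shut) to 1.0 (fully open).
Only numpy, scipy, OpenCV 4.12 (cv2) and the standard library are available. Lean on these libraries where they do the work, as an engineer would, in place of code of your own. Each camera call takes 0.05 s, during which the arm holds its last target.

## Working session

There is one attempt and no reset: what is moved stays moved. The work goes in short steps, Python scripts to look and compute and a tool call to move; the robot and the scene stay as the last step left them, time stands still between calls to the robot, and variables do not carry over. Pictures are saved under pics/ and viewed, and the job is handed in when it is done.

Besides the shell and the picture viewer there is one more tool, called as a command line: name --pt "numbers of a row" for each row, then --argument value for the rest. carry_out: Moves the arm, as the interface text tells. Its arguments: {"type":"object","properties":{"motion":{"type":"array","items":{"type":"array","items":{"type":"number"}}},"grip_force":{"type":"number"}},"required":["motion"]}

```bash
mkdir -p pics; cat > h.py <<'E'
from workcell import robot
import numpy as np, cv2, json
def snap(n,f):
    s=robot.snapshot(n); cv2.imwrite('pics/'+f,cv2.cvtColor(np.asarray(s['frame']),cv2.COLOR_RGB2BGR))
    np.savez('pics/'+f[:-4]+'.npz',**{k:np.asarray(s[k]) for k in('frame','mtx','rvec','tvec')}); return s
def load(f): return dict(np.load('pics/'+f+'.npz'))
def plane(s,uv,z):
    R=cv2.Rodrigues(np.array(s['rvec'],float))[0];t=np.array(s['tvec'],float).ravel()
    p=cv2.undistortPoints(np.array(uv,float).reshape(-1,1,2),np.array(s['mtx'],float),None).reshape(-1,2)
    d=np.c_[p,np.ones(len(p))]@R; c=-R.T@t
    return c+d*((z-c[2])/d[:,2])[:,None]
def proj(s,P): return cv2.projectPoints(np.array(P,float).reshape(-1,1,3),np.array(s['rvec'],float),np.array(s['tvec'],float),np.array(s['mtx'],float),None)[0].reshape(-1,2)
E
python3 - <<'E'
from h import *
snap('scene','s0.png');snap('top','t0.png');snap('wrist','w0.png')
print(robot.get_obs())
E
```

```text
{'time': 0.15, 'joints': array([ 1.41318051,  0.50165325, -0.42682554,  1.55116968,  0.22079525,
        1.13829189, -0.21032538]), 'qd': array([ 0.00093762, -0.002333  , -0.00244342, -0.00121359, -0.00067884,
        0.00218233, -0.00014419]), 'effort': array([-7.19884338e-03, -5.70024133e+01, -5.82528681e+00, -2.81280220e+01,
        1.07332531e-02,  7.81873707e-03,  2.82331445e-05]), 'tcp_pos': array([ 265.28967666, -592.83652613,  230.50102575]), 'eef_rot': array([-3.07088188e+00, -6.55847798e-01,  3.77551737e-04]), 'contact_force': array([ 0.3911411 ,  0.28763555, -0.1357958 ]), 'wrist_torque': array([-0.01211   , -0.03790999, -0.01127023]), 'grip_width': 1.0032537662891223}
```

View pics/s0.png

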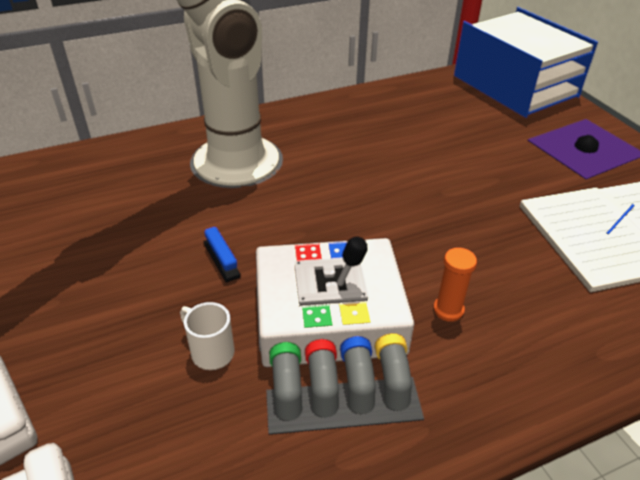

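View pics/t0.png

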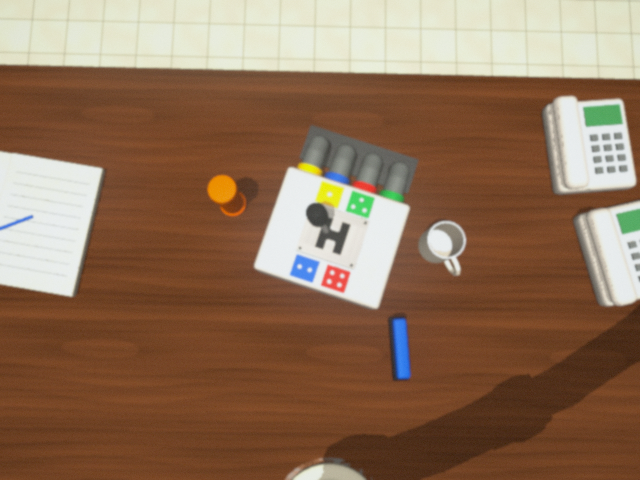

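```bash
cat > m.py <<'E'
from h import *
from scipy.optimize import least_squares
plates={'y':(78,32),'b':(-78,32),'g':(78,-32),'r':(-78,-32)}
def meas(s,boxes):
    hsv=cv2.cvtColor(np.ascontiguousarray(s['frame']),cv2.COLOR_RGB2HSV); out={}
    rng={'y':(22,35),'g':(50,80),'b':(100,120),'r':(174,186)}
    for k,(u,v) in boxes.items():
        m=np.zeros(hsv.shape[:2],np.uint8);a,b=rng[k]
        H=hsv[...,0].astype(int); H2=np.where(H<8,H+180,H)
        ok=(((H>=a)&(H<=b))|((H2>=a)&(H2<=b)))&(hsv[...,1]>130)&(hsv[...,2]>60)
        m[v-18:v+19,u-20:u+21]=ok[v-18:v+19,u-20:u+21]
        c=cv2.findContours(m,cv2.RETR_EXTERNAL,cv2.CHAIN_APPROX_NONE)[0]; c=max(c,key=cv2.contourArea)
        r=cv2.minAreaRect(cv2.convexHull(c)); M=cv2.moments(cv2.convexHull(c)); out[k]=(M['m10']/M['m00'],M['m01']/M['m00']); print(k,out[k],r[1])
    return out
if __name__=='__main__':
    for f,b in (('t0',{'y':(329,194),'g':(360,204),'b':(305,268),'r':(335,279)}),('s0',{'y':(355,313),'g':(317,316),'b':(338,250),'r':(308,252)})):
        s=load(f); o=meas(s,b)
        for k in o: print(f,k,plane(s,o[k],92)[0].round(1))
        ks=[k for k in o if not (f=='s0' and k=='b') and not(f=='t0' and k=='y')]
        P=np.array([plane(s,o[k],92)[0][:2] for k in ks]);Q=np.array([plates[k] for k in ks])
        fn=lambda p:((Q@np.array([[np.cos(p[2]),np.sin(p[2])],[-np.sin(p[2]),np.cos(p[2])]])+p[:2])-P).ravel()
        r=least_squares(fn,[P[:,0].mean(),P[:,1].mean(),0]);print(f,'pose',r.x,r.fun.round(1))
E
python3 m.py
```

```text
y (329.14823091247666, 194.23575418994415) (22.452167510986328, 20.871028900146484)
g (359.76119402985074, 203.96558872305138) (21.50348472595215, 18.973661422729492)
b (304.0406226271829, 268.0242976461655) (22.135942459106445, 20.238576889038086)
r (335.33705357142856, 278.34970238095235) (22.452167510986328, 20.55480194091797)
t0 y [644.6  11.3  92. ]
t0 g [626.2 -50.   92. ]
t0 b [496.2  57.8  92. ]
t0 r [477.3  -3.7  92. ]
t0 pose [ 5.61202236e+02  3.82917100e+00 -3.01634548e-01] [-0.   0.1  0.1 -0.2 -0.   0.2]
y (354.1534868201535, 313.1204537871204) (19.515687942504883, 27.903282165527344)
g (316.71246006389777, 316.38445154419594) (18.806201934814453, 26.567493438720703)
b (337.1640350877193, 249.38070175438594) (13.472648620605469, 17.22732162475586)
r (307.4249762583096, 251.76210826210826) (15.210004806518555, 24.444650650024414)
s0 y [644.2  11.8  92. ]
s0 g [626.1 -49.2  92. ]
s0 b [490.   51.6  92. ]
s0 r [474.1  -2.6  92. ]
s0 pose [ 5.59802672e+02  4.54164323e+00 -3.00736711e-01] [-0.5  0.2 -1.2  0.1  1.7 -0.3]
```

```bash
python3 - <<'E'
import cv2
a=cv2.imread('pics/t0.png')[150:320,230:430];b=cv2.imread('pics/s0.png')[220:340,240:430]
cv2.imwrite('pics/t0c.png',cv2.resize(a,None,fx=3.5,fy=3.5,interpolation=2));cv2.imwrite('pics/s0c.png',cv2.resize(b,None,fx=4,fy=4,interpolation=2))
E
```

```text
(no output)
```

View pics/t0c.png

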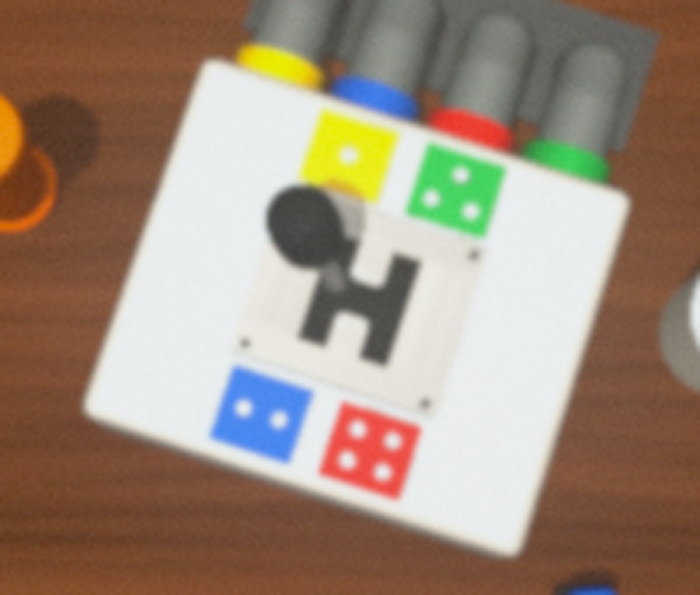

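View pics/s0c.png

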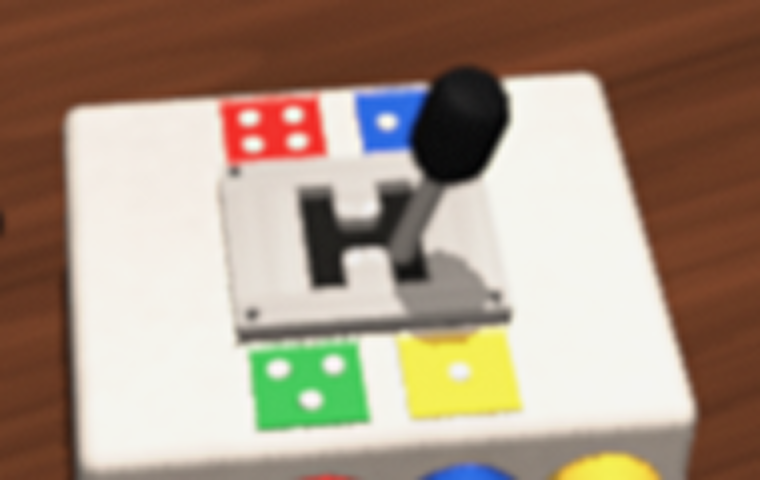

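```bash
cat > fit.py <<'E'
from h import *
from scipy.optimize import least_squares
PX,PY,TH=561,4,-0.301
R2=np.array([[np.cos(TH),-np.sin(TH)],[np.sin(TH),np.cos(TH)]])
def c2w(x,y,z): 
    p=R2@np.array([x,y]); return np.array([p[0]+PX,p[1]+PY,z])
def knob(g,l,d=155): return c2w(d*np.cos(g)*np.sin(l),-d*np.sin(g),26+d*np.cos(g)*np.cos(l))
def blob(s,g,l,show=True):
    im=np.asarray(s['frame']); c=proj(s,[knob(g,l)])[0].astype(int)
    m=(im.max(2)<50).astype(np.uint8); 
    return m,c
if __name__=='__main__':
    obs={'t0':(317.1,214.9),'s0':(355.3,251.5)}
    for d in (152,156):
        f=lambda p:np.concatenate([proj(load(k),[knob(p[0],p[1],d)])[0]-obs[k] for k in obs])
        r=least_squares(f,[-.25,0]);print(d,r.x,r.fun.round(1),knob(*r.x).round(1))
E
python3 fit.py
```

```text
152 [-0.25455903  0.09531295] [-1.   0.5 -0.9  1.2] [586.2  37.  175.3]
156 [-0.24707394  0.10058321] [-0.8 -0.5 -0.8 -0.1] [586.7  35.7 175.5]
```

```bash
cat > go.py <<'E'
from fit import *
from scipy.spatial.transform import Rotation as Ro
def state():
    o=robot.get_obs(); R=Ro.from_rotvec(o['eef_rot']); return o,R
def tocons(p): q=R2.T@(np.array(p[:2])-[PX,PY]); return np.r_[q,p[2]]
if __name__=='__main__':
    o,R=state(); M=R.as_matrix(); print('t',o['time'],'cons',tocons(o['tcp_pos']).round(1),'w',o['tcp_pos'].round(1),'F',o['contact_force'].round(1),'g',o['grip_width'])
    print('tool axes in console (cols x,y,z)'); Rc=np.eye(3);Rc[:2,:2]=R2; print((Rc.T@M).round(3))
    for s in (1,-1):
      for k in range(4):
        ax=TH+k*np.pi/2
        if s==1:
            D=np.array([[np.cos(ax),np.sin(ax),0],[np.sin(ax),-np.cos(ax),0],[0,0,-1]])
            print('yaw option',k,np.degrees((R.inv()*Ro.from_matrix(D)).as_rotvec()).round(1))
    import sys
    if len(sys.argv)>3:
        t=c2w(*map(float,sys.argv[1:4])); print('target w',t.round(1),'tool shift',(M.T@(t-o['tcp_pos'])).round(1))
E
python3 go.py 90 38 260; python3 -c "
from h import *
print(robot.get_obs()['contact_force'])"
```

```text
t 0.15 cons [-105.5 -657.7  230.5] w [ 265.3 -592.8  230.5] F [ 0.4  0.3 -0.1] g 1.0032537662891223
tool axes in console (cols x,y,z)
[[ 0.751  0.661 -0.001]
 [ 0.661 -0.751  0.001]
 [ 0.    -0.001 -1.   ]]
yaw option 0 [-0.1  0.  41.4]
yaw option 1 [ -0.1  -0.  -48.6]
yaw option 2 [-0.000e+00 -1.000e-01 -1.386e+02]
yaw option 3 [-0.000e+00  1.000e-01  1.314e+02]
target w [658.2  13.6 260. ] tool shift [ 606.4 -393.1  -28.9]
[ 0.3911411   0.28763555 -0.1357958 ]
```

View pics/w0.png

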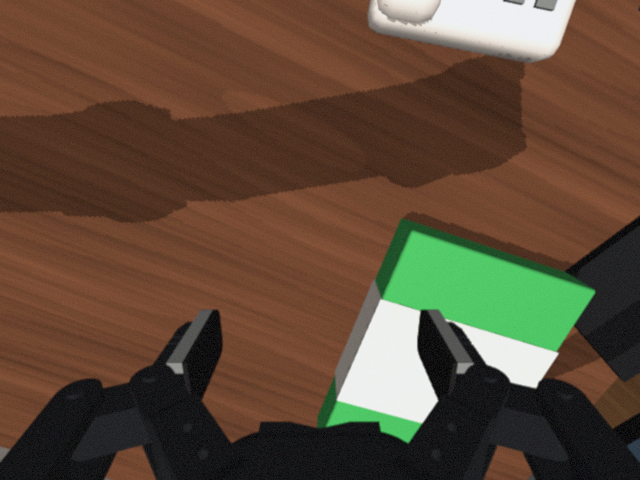

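carry_out --pt "0 0 -0.02 0 0 0 1" --pt "0 0 -0.02 0 0 6.9 1" --pt "0 0 0 0 0 6.9 1" --pt "0 0 0 0 0 6.9 1" --pt "0 0 0 0 0 6.9 1" --pt "0 0 0 0 0 6.9 1" --pt "0 0 0 0 0 6.9 1" --pt "0 0 0 0 0 0 1" --pt "0 0 0 0 0 0 1" --grip_force 20

```text
time: 0.9
tcp_pos: [265.6, -593.0, 271.0]
eef_rot: [-3.106, 0.466, 0.001]
contact_force: [-0.2, -0.4, 0.2]
grip_width: 0.003
```

```bash
python3 go.py 90 38 270
```

```text
t 0.9 cons [-105.1 -657.8  271. ] w [ 265.6 -593.   271. ] F [-0.2 -0.4  0.2] g 0.0028245282975043915
tool axes in console (cols x,y,z)
[[ 1.     0.003 -0.001]
 [ 0.003 -1.     0.   ]
 [-0.001 -0.    -1.   ]]
yaw option 0 [-0.   0.   0.2]
yaw option 1 [ -0.    0.  -89.8]
yaw option 2 [  -0.    -0.  -179.8]
yaw option 3 [ 0.   0.  90.2]
target w [658.2  13.6 270. ] tool shift [ 197.2 -695.2    1.1]
```

carry_out --pt "0.008 -0.035 0 0 0 0 1" --pt "0.008 -0.035 0 0 0 0 1" --pt "0.008 -0.035 0 0 0 0 1" --pt "0.008 -0.035 0 0 0 0 1" --pt "0.008 -0.035 0 0 0 0 1" --pt "0.008 -0.035 0 0 0 0 1" --pt "0.008 -0.035 0 0 0 0 1" --pt "0.008 -0.035 0 0 0 0 1" --pt "0.008 -0.035 0 0 0 0 1" --pt "0.008 -0.035 0 0 0 0 1" --pt "0.008 -0.035 0 0 0 0 1" --pt "0.008 -0.035 0 0 0 0 1"

```text
time: 1.9
tcp_pos: [482.6, -219.2, 271.5]
eef_rot: [3.106, -0.466, 0.0]
contact_force: [0.0, -0.0, 0.2]
grip_width: 0.002
```

carry_out --pt "0.01 -0.035 0 0 0 0 1" --pt "0.01 -0.035 0 0 0 0 1" --pt "0.01 -0.035 0 0 0 0 1" --pt "0.01 -0.035 0 0 0 0 1" --pt "0.01 -0.035 0 0 0 0 1" --pt "0.01 -0.035 0 0 0 0 1" --pt "0.01 -0.035 0 0 0 0 1" --pt "0 -0.03 0 0 0 0 1" --pt "0 0 0 0 0 0 1" --pt "0 0 0 0 0 0 1"

```text
time: 2.73
tcp_pos: [630.6, 24.2, 271.0]
eef_rot: [-3.106, 0.459, 0.001]
contact_force: [-0.4, -0.2, -0.2]
grip_width: -0.001
```

```bash
python3 go.py 65 38 152|grep -v yaw; python3 -c "
from h import *
snap('scene','s1.png')
snap('top','t1.png')"
```

```text
t 2.7333 cons [ 60.5  40.  271. ] w [630.6  24.2 271. ] F [-0.4 -0.2 -0.2] g -0.0008177985600378028
tool axes in console (cols x,y,z)
[[ 1.     0.007 -0.001]
 [ 0.007 -1.     0.001]
 [-0.001 -0.001 -1.   ]]
target w [634.3  21.  152. ] tool shift [  4.6   2.2 119. ]
```

View pics/s1.png

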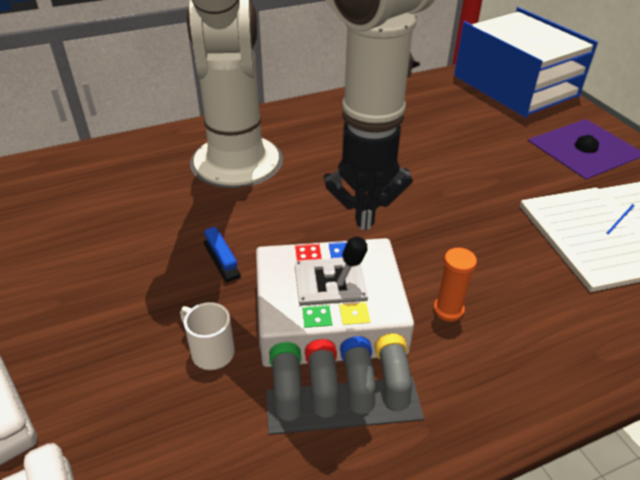

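carry_out --pt "0.004 0.002 0.02 0 0 0 1" --pt "0 0 0.02 0 0 0 1" --pt "0 0 0.02 0 0 0 1" --pt "0 0 0.02 0 0 0 1" --pt "0 0 0.02 0 0 0 1" --pt "0 0 0.015 0 0 0 1" --pt "0 0 0 0 0 0 1" --pt "0 0 0 0 0 0 1"

```text
time: 3.5
tcp_pos: [633.1, 15.7, 155.8]
eef_rot: [3.104, -0.475, -0.003]
contact_force: [0.0, 0.5, 0.5]
grip_width: 0.003
```

```bash
python3 go.py 30 38 156|grep -v yaw; python3 -c "
from h import *
snap('scene','s2.png')
import cv2
a=cv2.imread('pics/s2.png')[130:340,240:460]
cv2.imwrite('pics/s2c.png',cv2.resize(a,None,fx=2.8,fy=2.8,interpolation=2))"
```

```text
t 3.5 cons [ 65.4  32.5 155.8] w [633.1  15.7 155.8] F [0.  0.5 0.5] g 0.0031193028501172826
tool axes in console (cols x,y,z)
[[ 1.    -0.002 -0.002]
 [-0.002 -1.    -0.001]
 [-0.002  0.001 -1.   ]]
target w [600.9  31.4 156. ] tool shift [-35.4  -5.4  -0.2]
```

View pics/s2c.png

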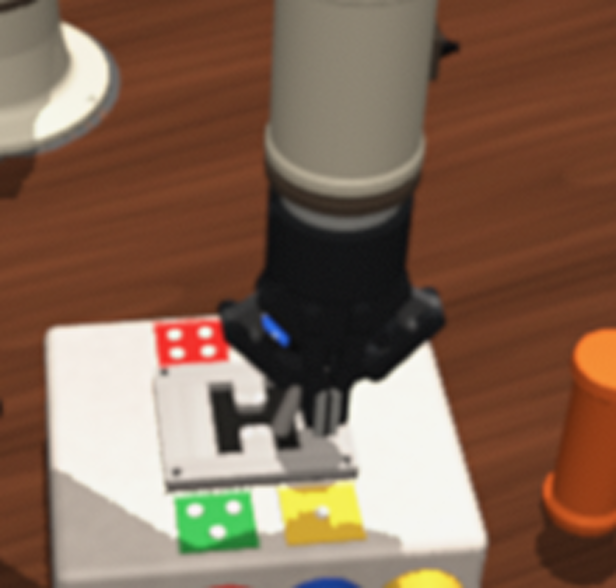

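carry_out --pt "-0.003 -0.003 0 0 0 0 1" --pt "-0.003 -0.002 0 0 0 0 1" --pt "-0.003 0 0 0 0 0 1" --pt "-0.003 0 0 0 0 0 1" --pt "-0.003 0 0 0 0 0 1" --pt "-0.003 0 0 0 0 0 1" --pt "-0.002 0 0 0 0 0 1" --pt "-0.002 0 0 0 0 0 1" --pt "-0.002 0 0 0 0 0 1" --pt "-0.002 0 0 0 0 0 1"

```text
time: 4.38
tcp_pos: [611.3, 30.3, 156.9]
eef_rot: [-3.105, 0.473, -0.003]
contact_force: [2.2, -0.5, 1.5]
grip_width: -0.004
```

carry_out --pt "-0.002 0 0 0 0 0 1" --pt "-0.002 0 0 0 0 0 1" --pt "-0.002 0 0 0 0 0 1" --pt "-0.001 0 0 0 0 0 1" --pt "0 0 0 0 0 0 1"

```text
time: 4.8
tcp_pos: [603.5, 32.6, 156.3]
eef_rot: [3.106, -0.472, -0.0]
contact_force: [2.2, 1.3, 0.9]
grip_width: -0.0
```

```bash
python3 go.py 30 38 156|grep -v yaw; python3 -c "
from h import *
snap('scene','s3.png');snap('top','t3.png')
import cv2
a=cv2.imread('pics/s3.png')[200:340,240:440]
cv2.imwrite('pics/s3c.png',cv2.resize(a,None,fx=3.5,fy=3.5,interpolation=2))"
```

```text
t 4.8 cons [ 32.2  39.9 156.3] w [603.5  32.6 156.3] F [2.2 1.3 0.9] g -0.0003842174955839758
tool axes in console (cols x,y,z)
[[ 1.    -0.001 -0.   ]
 [-0.001 -1.    -0.   ]
 [-0.     0.    -1.   ]]
target w [600.9  31.4 156. ] tool shift [-2.2  1.9  0.3]
```

View pics/s3c.png

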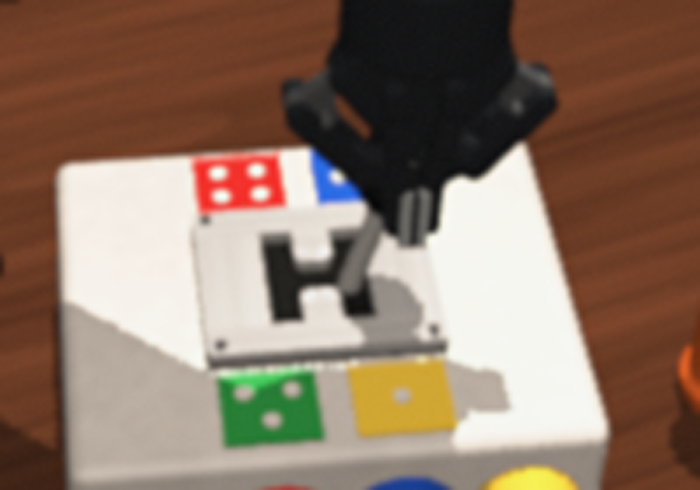

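```bash
python3 -c "
from go import *
s=load('t0'); p=plane(s,[(222,188)],140)[0]; print(p, tocons(p)); p=plane(s,[(443,241)],90)[0]; print(p,tocons(p))
print(robot.get_obs()['joints'].round(2))"
```

```text
[640.86492925 215.72398823 140.        ] [ 13.50328818 225.88296821 140.        ]
[ 555.61286839 -215.44004222   90.        ] [  59.91364443 -211.1712777    90.        ]
[ 0.32  0.53 -0.56  1.73  0.33  0.97 -2.24]
```

carry_out --pt "0.01 0 0 0 0 0 1" --pt "0.02 0 -0.01 0 0 0 1" --pt "0 0 -0.03 0 0 0 1" --pt "0 -0.02 -0.03 0 0 0 1" --pt "0 -0.02 0 0 0 0 1" --pt "-0.02 -0.02 0 0 0 0 1" --pt "-0.02 -0.01 0 0 0 0 1" --pt "-0.02 0 0 0 0 0 1" --pt "0 0 0 0 0 0 1" --pt "0 0 0 0 0 0 1"

```text
time: 5.73
tcp_pos: [595.3, 108.6, 226.0]
eef_rot: [3.106, -0.469, -0.002]
contact_force: [0.1, -0.2, 0.2]
grip_width: 0.001
```

```bash
python3 go.py 0 90 156; python3 -c "
from h import *
snap('scene','s4.png');snap('top','t4.png')
import cv2
a=cv2.imread('pics/s4.png')[130:340,240:460]
cv2.imwrite('pics/s4c.png',cv2.resize(a,None,fx=2.8,fy=2.8,interpolation=2))"
```

```text
t 5.7333 cons [  1.7 110.1 226. ] w [595.3 108.6 226. ] F [ 0.1 -0.2  0.2] g 0.0011995711561363265
tool axes in console (cols x,y,z)
[[ 1.     0.001 -0.001]
 [ 0.001 -1.    -0.001]
 [-0.001  0.001 -1.   ]]
yaw option 0 [0.1 0.1 0.1]
yaw option 1 [ -0.    0.1 -89.9]
yaw option 2 [-1.000e-01  1.000e-01 -1.799e+02]
yaw option 3 [ 0.1  0.  90.1]
target w [587.7  90.  156. ] tool shift [-1.7 20.  70. ]
```

View pics/s4c.png

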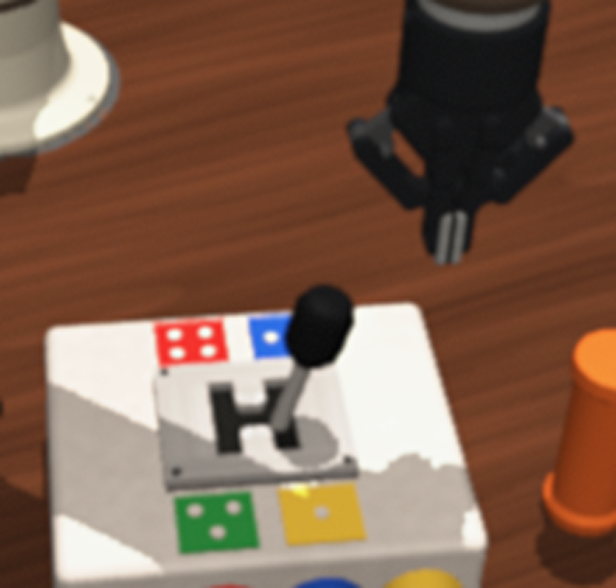

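carry_out --pt "0 0 0 0 0 -7 1" --pt "0 0 0 0 0 -7 1" --pt "0 0 0 0 0 -7 1" --pt "0 0 0 0 0 -7 1" --pt "0 0 0 0 0 -7 1" --pt "0 0 0 0 0 -7 1" --pt "0 0 0 0 0 -7 1" --pt "0 0 0 0 0 -7 1" --pt "0 0 0 0 0 -7 1" --pt "0 0 0 0 0 -7 1" --pt "0 0 0 0 0 -7 1" --pt "0 0 0 0 0 -7 1"

```text
time: 6.83
tcp_pos: [597.0, 106.6, 225.9]
eef_rot: [-2.621, -1.731, 0.0]
contact_force: [-0.7, -1.0, -0.0]
grip_width: 0.001
```

carry_out --pt "0 0 0 0 0 -6 1" --pt "0 0 0 0 0 0 1" --pt "0 0 0 0 0 0 1"

```text
time: 7.08
tcp_pos: [596.7, 107.0, 225.9]
eef_rot: [-2.534, -1.855, 0.0]
contact_force: [-0.1, -0.1, -0.4]
grip_width: 0.004
```

```bash
python3 go.py 0 85 156; python3 -c "
from fit import *
s=load('s4');o=(353.9,246.8)
r=least_squares(lambda p:proj(s,[knob(p[0],p[1],155)])[0]-o,[-.25,0]);print(r.x,knob(*r.x))
print(robot.get_obs()['joints'].round(2))"
```

```text
t 7.0833 cons [  3.5 109.  225.9] w [596.7 107.  225.9] F [-0.1 -0.1 -0.4] g 0.004079415332842653
tool axes in console (cols x,y,z)
[[ 0.006  1.    -0.001]
 [ 1.    -0.006  0.   ]
 [ 0.    -0.001 -1.   ]]
yaw option 0 [-0.1  0.  89.6]
yaw option 1 [-0.  -0.  -0.4]
yaw option 2 [ -0.   -0.1 -90.4]
yaw option 3 [-0.000e+00  1.000e-01  1.796e+02]
target w [586.2  85.2 156. ] tool shift [-24.   -3.3  69.8]
[-0.25414089  0.02241388] [575.76451173  40.22030101 175.9836624 ]
[ 0.45  0.57 -0.94  1.66  0.49  1.17 -0.92]
```

carry_out --pt "-0.01 -0.002 0.01 0 0 0 1" --pt "-0.01 0 0.02 0 0 0 1" --pt "0 0 0.02 0 0 0 1" --pt "0 0 0.01 0 0 0 1" --pt "0 0 0.01 0 0 0 1" --pt "0 0 0 0 0 0 1" --pt "0 0 0 0 0 0 1"

```text
time: 7.67
tcp_pos: [588.2, 90.3, 156.4]
eef_rot: [-2.53, -1.862, -0.0]
contact_force: [-0.3, 0.3, 0.1]
grip_width: 0.001
```

carry_out --pt "-0.003 0 0 0 0 0 1" --pt "-0.003 0 0 0 0 0 1" --pt "-0.003 0 0 0 0 0 1" --pt "-0.003 0 0 0 0 0 1" --pt "-0.003 0 0 0 0 0 1" --pt "-0.003 0 0 0 0 0 1" --pt "-0.003 0 0 0 0 0 1" --pt "-0.003 0 0 0 0 0 1" --pt "-0.003 0 0 0 0 0 1"

```text
time: 8.42
tcp_pos: [580.5, 64.7, 156.9]
eef_rot: [-2.529, -1.863, -0.003]
contact_force: [1.2, 2.9, 1.6]
grip_width: 0.001
```

```bash
python3 go.py 2 -4 156|grep -v yaw
```

```text
t 8.4167 cons [  0.6  63.8 156.9] w [580.5  64.7 156.9] F [1.2 2.9 1.6] g 0.0014912199123912498
tool axes in console (cols x,y,z)
[[ 0.     1.     0.001]
 [ 1.    -0.     0.002]
 [ 0.002  0.001 -1.   ]]
target w [ 5.617e+02 -4.000e-01  1.560e+02] tool shift [-67.8   1.4   0.8]
```

carry_out --pt "-0.003 0 0 0 0 0 1" --pt "-0.003 0 0 0 0 0 1" --pt "-0.003 0 0 0 0 0 1" --pt "-0.003 0 0 0 0 0 1" --pt "-0.003 0 0 0 0 0 1" --pt "-0.003 0 0 0 0 0 1"

```text
time: 8.92
tcp_pos: [574.6, 46.3, 156.2]
eef_rot: [-2.53, -1.862, 0.0]
contact_force: [1.5, 2.0, 0.9]
grip_width: 0.001
```

```bash
python3 go.py 2 -4 156|grep -v yaw
```

```text
t 8.9167 cons [  0.4  44.5 156.2] w [574.6  46.3 156.2] F [1.5 2.  0.9] g 0.0007541681535266166
tool axes in console (cols x,y,z)
[[ 0.001  1.    -0.   ]
 [ 1.    -0.001 -0.   ]
 [-0.    -0.    -1.   ]]
target w [ 5.617e+02 -4.000e-01  1.560e+02] tool shift [-48.5   1.7   0.2]
```

Force steady at ~2.5 N, moving freely; continue.

carry_out --pt "-0.003 0 0 0 0 0 1" --pt "-0.003 0 0 0 0 0 1" --pt "-0.003 0 0 0 0 0 1" --pt "-0.003 0 0 0 0 0 1" --pt "-0.003 0 0 0 0 0 1" --pt "-0.003 0 0 0 0 0 1" --pt "-0.003 0 0 0 0 0 1" --pt "-0.003 0 0 0 0 0 1"

```text
time: 9.58
tcp_pos: [567.5, 23.6, 156.3]
eef_rot: [-2.53, -1.862, -0.0]
contact_force: [-0.0, 2.0, 1.9]
grip_width: -0.002
```

carry_out --pt "-0.003 0 0 0 0 0 1" --pt "-0.003 0 0 0 0 0 1" --pt "-0.003 0 0 0 0 0 1" --pt "-0.003 0 0 0 0 0 1"

```text
time: 9.92
tcp_pos: [563.9, 12.0, 156.3]
eef_rot: [2.53, 1.862, -0.0]
contact_force: [1.0, 2.6, 2.0]
grip_width: 0.001
```

```bash
python3 go.py 2 -4 156|grep -v yaw; python3 -c "
from h import *
snap('scene','s5.png');snap('top','t5.png')
import cv2
a=cv2.imread('pics/s5.png')[130:340,240:460]
cv2.imwrite('pics/s5c.png',cv2.resize(a,None,fx=2.8,fy=2.8,interpolation=2))"
```

```text
t 9.9167 cons [  0.4   8.5 156.3] w [563.9  12.  156.3] F [1.  2.6 2. ] g 0.0009070130234124541
tool axes in console (cols x,y,z)
[[ 0.001  1.    -0.   ]
 [ 1.    -0.001 -0.   ]
 [-0.    -0.    -1.   ]]
target w [ 5.617e+02 -4.000e-01  1.560e+02] tool shift [-12.5   1.6   0.3]
```

View pics/s5c.png

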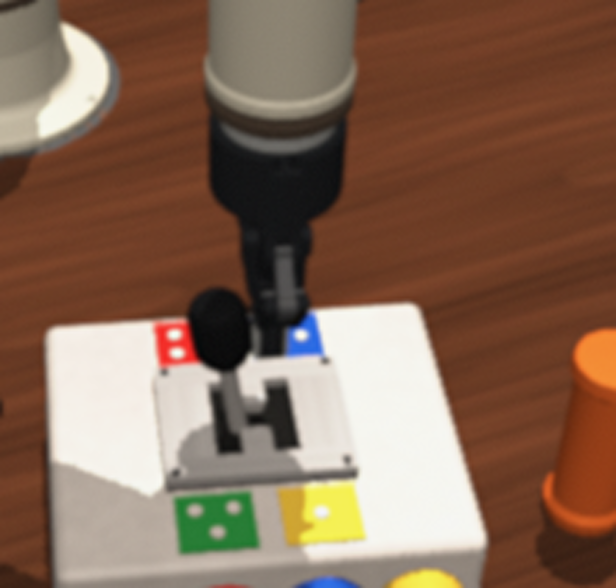

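carry_out --pt "-0.002 0 0 0 0 0 1" --pt "-0.002 0 0 0 0 0 1" --pt "-0.002 0 0 0 0 0 1" --pt "-0.002 0 0 0 0 0 1" --pt "-0.001 0 0 0 0 0 1"

```text
time: 10.43
tcp_pos: [561.1, 3.4, 156.0]
eef_rot: [-2.53, -1.862, 0.001]
contact_force: [0.9, 1.9, -2.2]
grip_width: -0.006
```

```bash
python3 go.py 2 -4 156|grep -v yaw
```

```text
t 10.4333 cons [  0.2  -0.6 156. ] w [561.1   3.4 156. ] F [ 0.9  1.9 -2.2] g -0.006009046634933609
tool axes in console (cols x,y,z)
[[ 0.001  1.    -0.   ]
 [ 1.    -0.001 -0.   ]
 [-0.    -0.    -1.   ]]
target w [ 5.617e+02 -4.000e-01  1.560e+02] tool shift [-3.4  1.8  0. ]
```

carry_out --pt "-0.001 0 0 0 0 0 1" --pt "-0.001 0 0 0 0 0 1"

```text
time: 10.6
tcp_pos: [560.6, 1.8, 156.2]
eef_rot: [-2.53, -1.862, 0.0]
contact_force: [0.9, 2.0, -2.1]
grip_width: -0.0
```

```bash
python3 go.py 2 -4 156|grep -v yaw; python3 -c "
from h import *
snap('scene','s6.png');snap('top','t6.png')
import cv2
a=cv2.imread('pics/s6.png')[200:340,240:440]
cv2.imwrite('pics/s6c.png',cv2.resize(a,None,fx=3.8,fy=3.8,interpolation=2))"
```

```text
t 10.6 cons [  0.2  -2.2 156.2] w [560.6   1.8 156.2] F [ 0.9  2.  -2.1] g -0.00048047917758638263
tool axes in console (cols x,y,z)
[[ 0.001  1.    -0.   ]
 [ 1.    -0.001  0.   ]
 [ 0.    -0.    -1.   ]]
target w [ 5.617e+02 -4.000e-01  1.560e+02] tool shift [-1.8  1.8  0.2]
```

View pics/s6c.png

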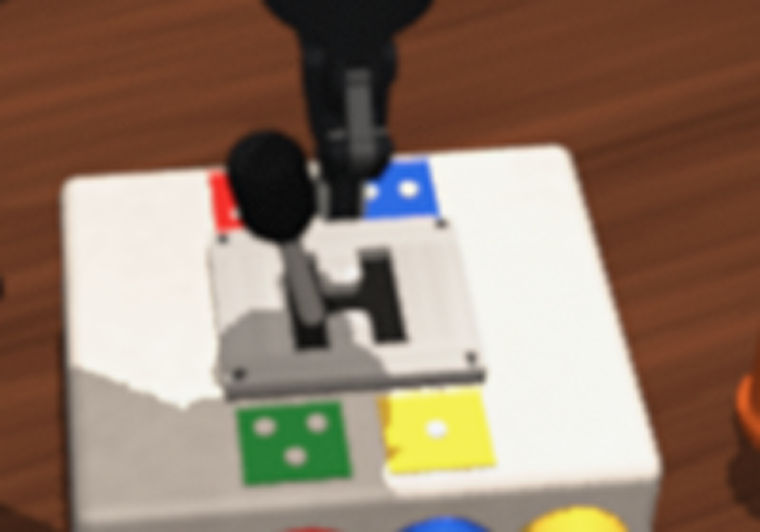

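```bash
python3 -c "
from fit import *
s=load('s6');o=(311.3,249.2)
r=least_squares(lambda p:proj(s,[knob(p[0],p[1],155)])[0]-o,[.25,0]);print(r.x,knob(*r.x))"; python3 - <<'E'
import cv2
a=cv2.imread('pics/t6.png')[150:320,230:430]
cv2.imwrite('pics/t6c.png',cv2.resize(a,None,fx=3.5,fy=3.5,interpolation=2))
E
```

```text
[0.21583971 0.02328121] [554.52428051 -28.74846188 177.36248974]
```

carry_out --pt "-0.001 0 0 0 0 0 1" --pt "-0.001 0 0 0 0 0 1"

```text
time: 10.87
tcp_pos: [560.1, 0.1, 156.3]
eef_rot: [-2.53, -1.863, -0.0]
contact_force: [0.8, 2.1, -1.8]
grip_width: 0.003
```

carry_out --pt "0.01 0 0 0 0 0 1" --pt "0.02 0 -0.01 0 0 0 1" --pt "0 0 -0.03 0 0 0 1" --pt "0 0 -0.03 0 0 0 1" --pt "0 0 -0.02 0 0 7 1" --pt "0 0 0 0 0 7 1" --pt "0 0 0 0 0 7 1" --pt "0 0 0 0 0 7 1" --pt "0 0 0 0 0 7 1" --pt "0 0 0 0 0 7 1" --pt "0 0 0 0 0 7 1" --pt "0 0 0 0 0 7 1"

```text
time: 11.87
tcp_pos: [569.1, 28.8, 246.6]
eef_rot: [3.109, 0.447, -0.0]
contact_force: [0.1, 0.8, 0.5]
grip_width: 0.005
```

carry_out --pt "0 0 0 0 0 7 1" --pt "0 0 0 0 0 7 1" --pt "0 0 0 0 0 7 1" --pt "0 0 0 0 0 7 1" --pt "0 0 0 0 0 6 1" --pt "-0.02 0.02 0 0 0 0 1" --pt "-0.02 0.02 0 0 0 0 1" --pt "-0.02 0.02 0 0 0 0 1" --pt "0 0 0 0 0 0 1" --pt "0 0 0 0 0 0 1"

```text
time: 12.7
tcp_pos: [493.3, -11.7, 246.7]
eef_rot: [3.104, -0.474, 0.001]
contact_force: [0.3, -0.0, 0.4]
grip_width: 0.001
```

```bash
python3 go.py -62 -38 152; python3 -c "
from h import *
snap('scene','s7.png');snap('top','t7.png')
import cv2
a=cv2.imread('pics/s7.png')[130:340,240:460]
cv2.imwrite('pics/s7c.png',cv2.resize(a,None,fx=2.8,fy=2.8,interpolation=2))"
```

```text
t 12.7 cons [-60.  -35.1 246.7] w [493.3 -11.7 246.7] F [ 0.3 -0.   0.4] g 0.0006885562775140345
tool axes in console (cols x,y,z)
[[ 1.    -0.002  0.001]
 [-0.002 -1.    -0.002]
 [ 0.001  0.002 -1.   ]]
yaw option 0 [ 0.1 -0.  -0.1]
yaw option 1 [  0.1   0.  -90.1]
yaw option 2 [-1.000e-01 -2.000e-01  1.799e+02]
yaw option 3 [ 0.  -0.1 89.9]
target w [490.5 -13.9 152. ] tool shift [-2.   2.8 94.7]
```

View pics/s7c.png

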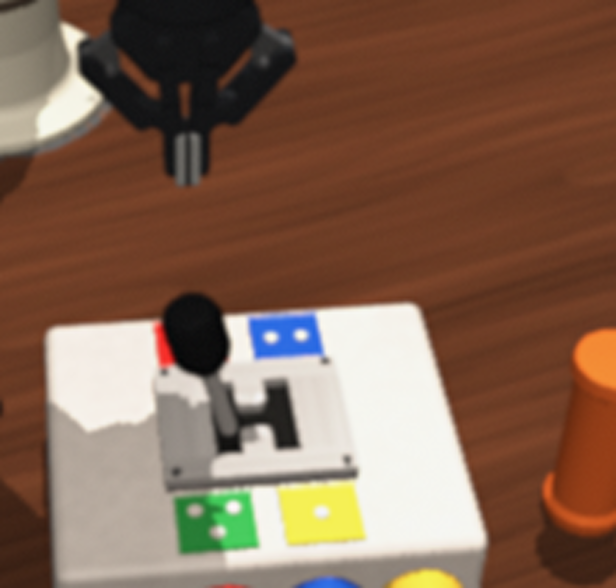

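carry_out --pt "-0.002 0.002 0.02 0 0 0 1" --pt "0 0 0.02 0 0 0 1" --pt "0 0 0.02 0 0 0 1" --pt "0 0 0.02 0 0 0 1" --pt "0 0 0.01 0 0 0 1" --pt "0 0 0.005 0 0 0 1" --pt "0 0 0 0 0 0 1" --pt "0 0 0 0 0 0 1"

```text
time: 13.47
tcp_pos: [492.3, -11.6, 151.8]
eef_rot: [-3.105, 0.471, -0.001]
contact_force: [-0.5, -0.2, 0.8]
grip_width: 0.0
```

carry_out --pt "0.004 0 0 0 0 0 1" --pt "0.004 0 0 0 0 0 1" --pt "0.004 0 0 0 0 0 1" --pt "0.004 0 0 0 0 0 1" --pt "0.004 0 0 0 0 0 1" --pt "0.003 0 0 0 0 0 1" --pt "0.003 0 0 0 0 0 1" --pt "0.003 0 0 0 0 0 1" --pt "0.003 0 0 0 0 0 1" --pt "0.003 0 0 0 0 0 1"

```text
time: 14.3
tcp_pos: [525.0, -22.6, 151.2]
eef_rot: [-3.106, 0.472, 0.0]
contact_force: [-1.5, -0.1, 1.2]
grip_width: 0.004
```

```bash
python3 go.py 14 -38 152|grep -v yaw
```

```text
t 14.3 cons [-26.5 -36.1 151.2] w [525.  -22.6 151.2] F [-1.5 -0.1  1.2] g 0.003795699598754708
tool axes in console (cols x,y,z)
[[ 1.    -0.001 -0.   ]
 [-0.001 -1.    -0.   ]
 [-0.     0.    -1.   ]]
target w [563.1 -36.4 152. ] tool shift [40.5  1.9 -0.8]
```

Contact just begun as expected (x ≈ -27).

carry_out --pt "0.003 0 0 0 0 0 1" --pt "0.003 0 0 0 0 0 1" --pt "0.003 0 0 0 0 0 1" --pt "0.003 0 0 0 0 0 1" --pt "0.003 0 0 0 0 0 1"

```text
time: 14.72
tcp_pos: [539.3, -27.1, 151.3]
eef_rot: [3.106, -0.472, -0.0]
contact_force: [-2.3, 0.7, 1.0]
grip_width: 0.002
```

```bash
python3 go.py 14 -38 152|grep -v yaw; python3 -c "
from h import *
snap('scene','s8.png')
import cv2
a=cv2.imread('pics/s8.png')[200:340,240:440]
cv2.imwrite('pics/s8c.png',cv2.resize(a,None,fx=3.8,fy=3.8,interpolation=2))"
```

```text
t 14.7167 cons [-11.5 -36.1 151.3] w [539.3 -27.1 151.3] F [-2.3  0.7  1. ] g 0.0016027070421409638
tool axes in console (cols x,y,z)
[[ 1.    -0.001 -0.   ]
 [-0.001 -1.    -0.   ]
 [-0.     0.    -1.   ]]
target w [563.1 -36.4 152. ] tool shift [25.5  1.9 -0.7]
```

View pics/s8c.png

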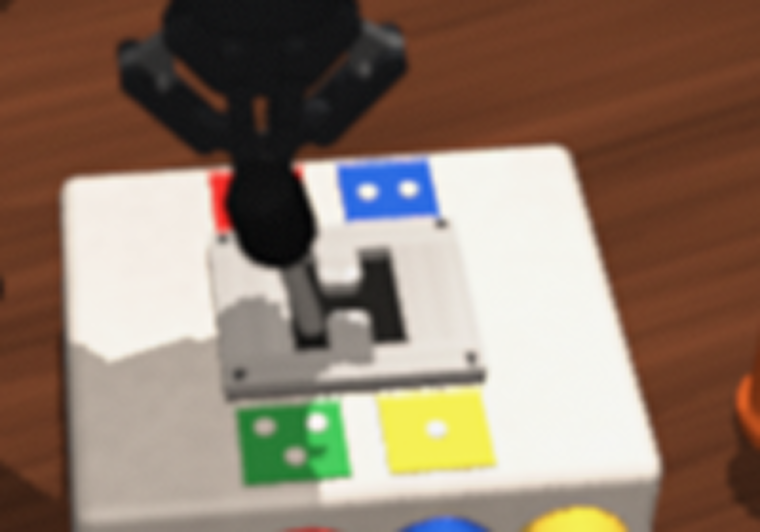

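carry_out --pt "0.003 0 0 0 0 0 1" --pt "0.003 0 0 0 0 0 1" --pt "0.003 0 0 0 0 0 1" --pt "0.002 0 0 0 0 0 1" --pt "0.002 0 0 0 0 0 1" --pt "0.002 0 0 0 0 0 1" --pt "0.001 0 0 0 0 0 1"

```text
time: 15.35
tcp_pos: [554.5, -31.8, 151.1]
eef_rot: [-3.106, 0.472, 0.001]
contact_force: [-1.3, 0.8, -1.4]
grip_width: 0.001
```

carry_out --pt "0.001 0 0 0 0 0 1" --pt "0.001 0 0 0 0 0 1" --pt "0.001 0 0 0 0 0 1"

```text
time: 15.6
tcp_pos: [557.3, -32.7, 151.3]
eef_rot: [3.106, -0.472, -0.0]
contact_force: [-2.4, 1.2, -1.8]
grip_width: -0.004
```

```bash
python3 go.py 14 -38 152|grep -v yaw
```

```text
t 15.6 cons [  7.3 -36.1 151.3] w [557.3 -32.7 151.3] F [-2.4  1.2 -1.8] g -0.0036185364455418143
tool axes in console (cols x,y,z)
[[ 1.    -0.001 -0.   ]
 [-0.001 -1.    -0.   ]
 [-0.     0.    -1.   ]]
target w [563.1 -36.4 152. ] tool shift [ 6.7  1.9 -0.7]
```

carry_out --pt "0.001 0 0 0 0 0 1" --pt "0.001 0 0 0 0 0 1" --pt "0.001 0 0 0 0 0 1"

```text
time: 15.85
tcp_pos: [560.2, -33.6, 151.3]
eef_rot: [3.106, -0.472, -0.0]
contact_force: [-1.4, 1.1, -1.1]
grip_width: -0.001
```

carry_out --pt "0.001 0 0 0 0 0 1" --pt "0.001 0 0 0 0 0 1"

```text
time: 16.02
tcp_pos: [562.2, -34.2, 151.3]
eef_rot: [3.106, -0.472, -0.0]
contact_force: [-2.9, 0.3, -1.6]
grip_width: -0.001
```

```bash
python3 go.py 14 -38 152|grep -v yaw; python3 -c "
from h import *
snap('scene','s9.png')
import cv2
a=cv2.imread('pics/s9.png')[200:340,240:440]
cv2.imwrite('pics/s9c.png',cv2.resize(a,None,fx=3.8,fy=3.8,interpolation=2))"
```

```text
t 16.0167 cons [ 12.5 -36.1 151.3] w [562.2 -34.2 151.3] F [-2.9  0.3 -1.6] g -0.001347531352220014
tool axes in console (cols x,y,z)
[[ 1.    -0.001 -0.   ]
 [-0.001 -1.    -0.   ]
 [-0.     0.    -1.   ]]
target w [563.1 -36.4 152. ] tool shift [ 1.5  1.9 -0.7]
```

View pics/s9c.png

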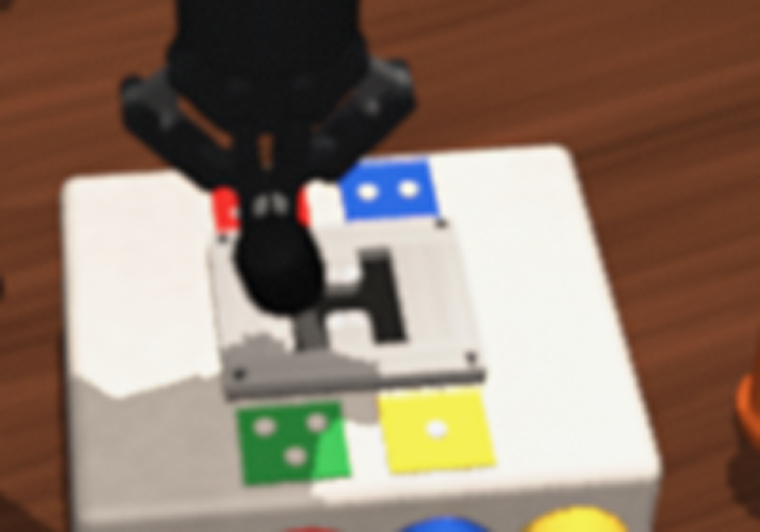

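carry_out --pt "0.0005 0 0 0 0 0 1" --pt "0.0005 0 0 0 0 0 1"

```text
time: 16.23
tcp_pos: [563.1, -34.5, 151.3]
eef_rot: [3.106, -0.472, -0.0]
contact_force: [-1.7, 0.7, -1.3]
grip_width: 0.002
```

carry_out --pt "0.0005 0 0 0 0 0 1" --pt "0.0005 0 0 0 0 0 1"

```text
time: 16.4
tcp_pos: [564.0, -34.7, 151.3]
eef_rot: [3.106, -0.472, 0.0]
contact_force: [-1.7, 0.9, -1.8]
grip_width: -0.004
```

carry_out --pt "0.0005 0 0 0 0 0 1" --pt "0.0005 0 0 0 0 0 1"

```text
time: 16.57
tcp_pos: [565.0, -35.0, 151.3]
eef_rot: [3.106, -0.472, -0.0]
contact_force: [-1.8, 1.1, -1.2]
grip_width: -0.003
```

```bash
python3 go.py 14 -38 152|grep -v yaw|head -1; python3 -c "
from h import *
snap('scene','s10.png');snap('top','t10.png')
import cv2
a=cv2.imread('pics/s10.png')[200:340,240:440]
cv2.imwrite('pics/s10c.png',cv2.resize(a,None,fx=3.8,fy=3.8,interpolation=2))"
```

```text
t 16.5667 cons [ 15.4 -36.1 151.3] w [565.  -35.  151.3] F [-1.8  1.1 -1.2] g -0.003316818758088734
```

View pics/s10c.png

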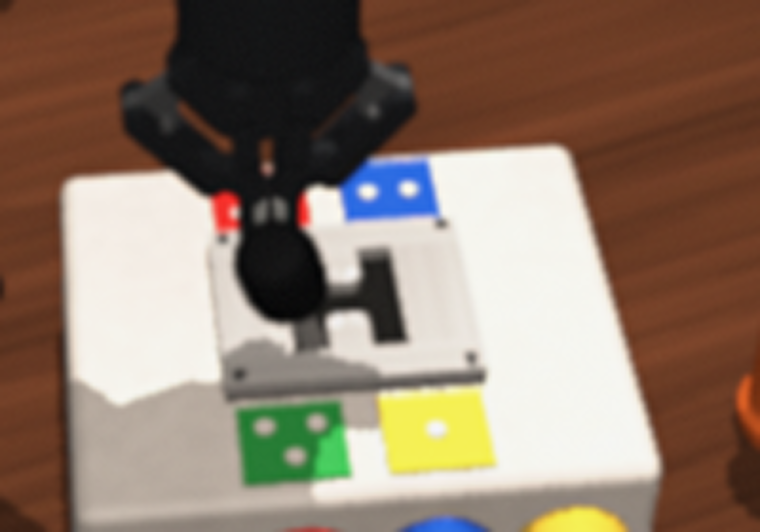

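```bash
python3 -c "
from fit import *
s=load('s10');o=(313.9,269.7)
for d in (152,158):
  r=least_squares(lambda p:proj(s,[knob(p[0],p[1],d)])[0]-o,[.25,0.3]);print(r.x)"
```

```text
[0.21798614 0.29311446]
[0.2128699  0.31372435]
```

carry_out --pt "0.0005 0 0 0 0 0 1" --pt "0.0005 0 0 0 0 0 1"

```text
time: 16.83
tcp_pos: [565.9, -35.3, 151.3]
eef_rot: [3.106, -0.472, -0.0]
contact_force: [-1.9, 1.5, -1.9]
grip_width: 0.005
```

Still no stop felt; continuing in half-millimetre rows.

carry_out --pt "0.0005 0 0 0 0 0 1" --pt "0.0005 0 0 0 0 0 1"

```text
time: 17.0
tcp_pos: [566.8, -35.6, 151.3]
eef_rot: [-3.106, 0.472, 0.0]
contact_force: [-2.8, 0.5, -1.7]
grip_width: 0.004
```

carry_out --pt "0.0005 0 0 0 0 0 1"

```text
time: 17.08
tcp_pos: [567.1, -35.7, 151.2]
eef_rot: [3.106, -0.472, -0.001]
contact_force: [-3.3, 1.2, -2.0]
grip_width: 0.0
```

carry_out --pt "0.0005 0 0 0 0 0 1"

```text
time: 17.17
tcp_pos: [567.4, -35.8, 151.1]
eef_rot: [-3.106, 0.472, 0.002]
contact_force: [-3.8, 2.2, -1.3]
grip_width: 0.003
```

carry_out --pt "0.0005 0 0 0 0 0 1"

```text
time: 17.25
tcp_pos: [567.8, -35.9, 151.0]
eef_rot: [-3.106, 0.472, 0.002]
contact_force: [-4.3, 1.7, -1.9]
grip_width: 0.0
```

carry_out --pt "0.0005 0 0 0 0 0 1" --pt "0.0005 0 0 0 0 0 1" --pt "0 0 0 0 0 0 1"

```text
time: 17.5
tcp_pos: [568.5, -36.1, 150.9]
eef_rot: [-3.106, 0.472, 0.003]
contact_force: [-5.6, 2.4, -2.3]
grip_width: -0.002
```

```bash
python3 go.py 14 -38 152|head -1
```

```text
t 17.5 cons [ 19.1 -36.  150.9] w [568.5 -36.1 150.9] F [-5.6  2.4 -2.3] g -0.0022739666141523606
```

carry_out --pt "-0.005 0 0 0 0 0 1" --pt "-0.01 0 0 0 0 0 1" --pt "-0.02 0 0 0 0 0 1" --pt "-0.03 0 0 0 0 0 1" --pt "-0.02 0 -0.02 0 0 0 1" --pt "-0.02 0 -0.03 0 0 0 1" --pt "-0.02 0 -0.03 0 0 0 1" --pt "-0.01 0 -0.03 0 0 0 1" --pt "0 0 0 0 0 0 1" --pt "0 0 0 0 0 0 1" --pt "0 0 0 0 0 0 1"

```text
time: 18.42
tcp_pos: [440.9, 3.2, 261.8]
eef_rot: [3.105, -0.473, 0.005]
contact_force: [0.4, -0.2, 0.3]
grip_width: 0.001
```

```bash
python3 -c "
from h import *
snap('scene','s11.png');snap('top','t11.png');print(robot.get_obs()['contact_force'],abs(robot.get_obs()['qd']).max())
import cv2
a=cv2.imread('pics/s11.png')[160:400,170:490]
b=cv2.imread('pics/t11.png')[120:400,190:490]
cv2.imwrite('pics/s11c.png',cv2.resize(a,None,fx=2.4,fy=2.4,interpolation=2))
cv2.imwrite('pics/t11c.png',cv2.resize(b,None,fx=2.1,fy=2.1,interpolation=2))"
```

```text
[ 0.14530796  0.45133264 -0.01255878] 0.01713566567199213
```

View pics/s11c.png

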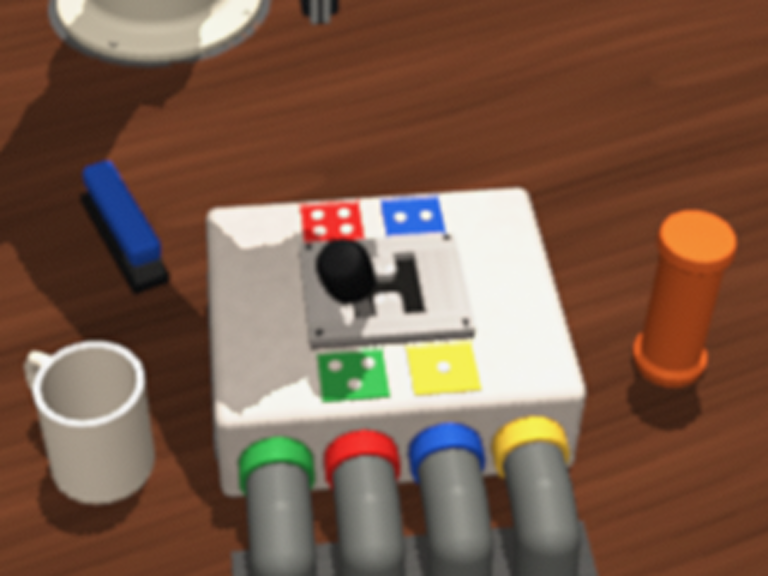

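View pics/t11c.png

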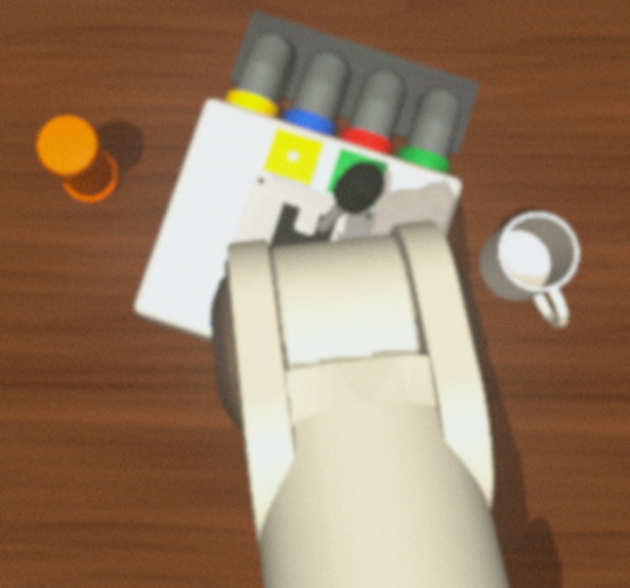

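```bash
python3 -c "
from fit import *
obs={'t11':(360.5,210),'s11':(314.2,272.9)}
for d in (152,158):
  r=least_squares(lambda p:np.concatenate([proj(load(k),[knob(p[0],p[1],d)])[0]-obs[k] for k in obs]),[.25,0.3]);print(r.x,r.fun.round(1))"
```

```text
[0.22514454 0.33940688] [-1.   0.4 -0.5  0.7]
[0.21954072 0.3401786 ] [-0.1 -1.2 -0.7 -0.8]
```

The lever measures about 0.22 rad right and 0.33–0.34 rad forward, which is at the stop. The hand is clear, so I'm handing in.

```bash
python3 -c "
from h import *
print(robot.sign_off())"
```

```text
the job is handed in; nothing more can be done
None
```

The lever is fully home in the third slot (green plate), and the job is handed in at about 18.5 s of the 72 s allowed. No verdict was reported.

**What I did:** With the fingers shut, I pushed the lever back about 0.1 rad until it was level with the cross channel. I then pushed it across to the right, and forward in half-millimetre rows until the stop was felt. The force was about 2–4 N throughout and reached about 6.5 N against the stop. The lever never went towards the fourth slot.

**Last checks:**
- **Lever:** The final fit from both cameras gave a lean of about 0.22 rad right and 0.34 rad forward. The stop is at 0.33, so this is home within camera accuracy.
- **Hand:** It was withdrawn about 100 mm above and well behind the lever, with contact force close to zero.
- **Loose items:** The carrier, mug and stapler look unmoved in the pictures, and the hand never went near them. I did not measure their positions again.

**Disagreement:** Mid-push, a scene-camera fit gave 0.29–0.31 rad forward where the finger position implied about 0.33. I kept going until the force rose, and the final fit from both cameras agrees with the stop.

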